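# Gauge a film core and hold it up to the archive camera

### The arm

A 7-joint arm with a two-finger parallel gripper is mounted at the origin on the work surface. World frame = base frame: x ahead of the robot, y to its left, z up, the work surface at z = 0. Lengths are in m, angles in degrees, forces in N, time in s.
With the tool pointing down it reaches from about 0.375 to 0.925 m from the base axis. Payload 3.1 kg.
Tool frame: the origin (TCP) lies on the centre line of the jaws, within the pads' length; the fingertips stand 19 mm ahead of it and the grasp point (between the pads) is the TCP; z points along the fingers, y is the line along which they close (so a half turn about z gives the same grasp; the last joint's range is limited). The gripper opens to 85 mm and grips with 20 to 120 N. Pads are 22 mm wide; open, the fingers measure 114 mm over their backs; the gripper's body (76 mm by 85 mm) begins 54 mm behind the grasp point. The pads swing forward as they close: fully open they stand 13 mm farther back than shut.
Start: joints at [60.459, 21.939, 2.515, 91.553, -1.026, 66.532, -2.859], TCP at [0.264, -0.594, 0.222] pointing down, gripper open.
Joint ranges: [-149.38, 149.38], [-23.57, 123.04], [-84.95, 90], [0, 143.3], [-89.99, 269.99], [3.08, 112.72], [-163.45, 163.45]. Speed limits (degrees/s): [159.86, 159.86, 180, 180, 180, 180, 180].

### API

Orientations are given as [roll, pitch, yaw] about the fixed x, y, z axes, in that order (R = Rz(yaw) Ry(pitch) Rx(roll)).
In Python, from workcell import telemetry, viewer, arm, nets gives the robot as it stands.
- The arm moves only by the tool apply_moves, never from a script. Its argument "commands" is a list of rows, each a list of 7 numbers: the shift along the world's x, y, z in mm, then the turn, a rotation vector about the world's x, y, z in degrees, then the finger opening in mm, from 0 to 85.4. In form: [[tx, ty, tz, wx, wy, wz, fingers], ...]. A call has 1 to 20 rows; each row shifts and turns the commanded pose from where the row before left it; what a row does not reach is not made up. A row lasts 1/10 s, in which the tool goes at most 50 mm and 8.59 degrees, less where a joint would pass 70% of its speed; a pose out of reach is approached as far as the arm can. A call is refused whole if a number of a shift passes 50 or a number of a turn 8.59, either way. A call with a gripper value outside its range is refused whole. The fingers move at their own pace and stop on an object; "grip_force" is the grip in N (left out, the last holds). Time passes only in rows, so rows that do not move let the fingers close. It gives the time, the measured TCP pose, the force, the opening and the grip force at its end, in the units of the state.
- telemetry.read_state(): the state, without advancing time (a new reading comes with each control period).
- viewer.read_camera(name): name is "side" or "top" or "wrist"; returns (picture, depth): 400x640x3 uint8, blue, green, red; 400x640 float32, m along the optical axis (not along the pixel's ray), 0 where there is no reading.
- viewer.calibration(name): a dict with "vertical_fov" (degrees; the focal length in pixels is half the picture's height over the tangent of half this angle, whatever the lens; pixels are square), "cx", "cy" (the principal point, pixels), "origin" and "orientation" of the camera in the world; the wrist camera has in their place "mount" (4x4, takes a point from camera to tool coordinates, whose origin is the TCP and whose axes are the flange's). Camera axes: x right, y up, looking along -z (the intrinsics and any distortion apply to the point x, -y, -z); pixel columns grow to the right and rows downward; lengths in m; the calibration is good to about 2 mm. A picture is of the moment at which its call begins: read the wrist's pose just before it. calibration takes no time and is no camera call.
- arm.hand_in(): hands the job in; it is judged then, once.
Trained networks look in the newest picture that a camera, given by its name, has taken for a name from the list of things; names that differ only in an ending like _2 or _b are one class to them, and where a whole thing is asked for, a point or a joint stands for the part that bears it (a point fixed in the world has none). Each returns a list of dicts, best first, with "confidence" (0 to 1); they miss things now and then, are a little off and sometimes report something else, mostly with a low value. They report only what shows in the picture. A call takes as long as a camera call. They do not tell look-alikes from the thing itself.
- nets.regions_of(camera, target): "region" (400x640 bool, what is visible of it) and "extent" ([left, top, right, bottom] in pixels, round what is visible of it).
The state is a dict: "t": time; "joint_pos": joint angles; "joint_vel": joint speeds; "tau": joint torques, N m; "tcp_pos": TCP position; "ee_rot": TCP orientation; "ft_force": force on the tool from outside, world axes, zero at the start; "wrist_torque": the same for the moment, N m; "finger_gap": finger opening in m; "grasp_force": force on a finger pad.
Only numpy, scipy, OpenCV 4.12 (cv2) and the standard library are available. Lean on these libraries where they do the work, as an engineer would, in place of code of your own. Each camera call takes 0.05 s, during which the arm holds its last target. There are 200 camera calls.

### The job

In the film archive, take the tall film core (the white tube twice as tall as the other two), slide it down over the gauge pin until it sits fully home on the plate to check that its hole has not shrunk, then take it off and hold it in the air in front of the inspection camera: centred in line with the lens, about 12 cm from the glass, with its open end facing squarely into the lens. Finish while holding it there still in the gripper, without letting go; leave the other cores, the film can and the cassette where they lie.

Things in the scene. Friction and masses are not known exactly. Their poses are not given: they have to be found in the camera images.
- core_tall: the tall film core: a plain white plastic tube, 50 mm outside diameter, 26 mm hole right through, 35 mm tall, about 45 g, standing loose on the bench on one of its flat ends; origin at the centre of its underside, z along its hole, up at the start. A narrow dark slot line runs up its side and has no importance
- core_mid (a point): the middle of the tall core, on its axis, 17.5 mm above its underside; same axes as the core
- core_short_a: a short film core: same white plastic tube (50 mm outside, 26 mm hole) but only 16 mm tall, about 20 g, lying flat on the bench on one end; origin at the centre of its underside, z along its hole. A bystander: leave it alone
- core_short_b: a short film core: same white plastic tube (50 mm outside, 26 mm hole) but only 16 mm tall, about 20 g, lying flat on the bench on one end; origin at the centre of its underside, z along its hole. A bystander: leave it alone
- gauge: the gauge, fixed to the bench: a dark steel plate 90 x 90 x 12 mm with one upright bright steel pin at its centre; the pin is 23 mm in diameter and rises 48 mm above the plate (60 mm above the bench), its top 10 mm tapering to 10 mm in diameter; origin under the centre of the plate at bench level, z up
- gauge_seat (a point): the foot of the gauge pin: on the pin's axis, at the plate's upper face, 12 mm above the bench, z up. A core that is fully home has its underside here
- camera_stand: the inspection camera's stand, fixed to the bench: a dark disc 100 mm in diameter with two aluminium uprights about 115 mm high that carry the camera between them; origin under the centre of the disc at bench level, z up; the camera faces the stand's -x side
- camera_head: the camera: a black 50 mm cube with a round lens barrel (38 mm diameter), fixed in the stand, aimed upwards and leaning 35 degrees from the vertical towards the stand's -x side; origin at the cube's centre, 100 mm above the bench, z along the line of sight, out of the lens
- lens_glass (a point): the centre of the lens glass, 50 mm from the camera cube's centre along the line of sight; z along the line of sight, out of the lens
- view_point (a point): the point in the air on the line of sight, 130 mm out from the lens glass (about 247 mm above the bench), where the middle of the tall core belongs (its near end is then 112 mm from the glass); z along the line of sight, away from the lens: the core's hole is to lie along it, either end towards the lens
- film_can: a closed round aluminium film can lying flat, 180 mm in diameter, 24 mm high (25 mm at a raised rib on its lid), 0.55 kg, loose; origin at the centre of its underside. A bystander
- cassette: a black video cassette lying flat, 104 (x) x 188 (y) x 25 mm high, 0.25 kg, loose; origin at the centre of its underside. A bystander
Not all that is in view belongs to the job. Leave any green, orange or red look-alike of the core_tall alone.

How it is judged (in metres and radians):
On the way:
1. the tall core is fully home on the gauge pin (horizontal distance between core_tall and gauge_seat below 0.005 m and z of core_tall in the frame of gauge_seat below 0.003 m and angle between the z axis of core_tall and the z axis of gauge, either way round below 0.08 rad), for 0.2 s.
At the end, for the whole second after the job is handed in: The fingers still hold the tall core, at rest, over 180 mm above the bench, touching neither camera nor gauge; its middle is within 20 mm sideways of the line of sight (each way) and within 25 mm of 130 mm from the glass; its axis is within 0.2 rad of the line of sight (x of core_mid in the frame of view_point between -0.02 and 0.02 m and y of core_mid in the frame of view_point between -0.02 and 0.02 m and z of core_mid in the frame of view_point between -0.025 and 0.025 m and angle between the z axis of core_tall and the z axis of view_point, either way round below 0.2 rad and height (world z) of core_mid above 0.18 m and contact force between the fingers and core_tall above 1 N and contact force between core_tall and camera_stand below 0.05 N and contact force between core_tall and gauge below 0.05 N and linear speed of core_tall below 0.02 m/s); the arm keeps its last pose, push and grip.
It fails at once if another core, the film can or the cassette is shifted by more than 20 mm (distance of any of core_short_a, core_short_b, film_can, cassette from where it was at the start of the episode above 0.02 m).
It also fails if it takes over 45 s, if anything falls off the work surface, if the arm or the gripper's body presses on something with over 40 N, if the wrist force passes 120 N, or if a joint passes its speed limit or range.

## Working session

There is one attempt and no reset: what is moved stays moved. The work goes in short steps, Python scripts to look and compute and a tool call to move; the robot and the scene stay as the last step left them, time stands still between calls to the robot, and variables do not carry over. Pictures are saved under pics/ and viewed, at most 10 in all, crops included, and the job is handed in when it is done.

Besides the shell and the picture viewer there is one more tool, called after "Call:" as a command line: name --pt "numbers of a row" for each row, then --argument value for the rest. apply_moves: Moves the arm, as the interface text tells. Its arguments: {"type":"object","properties":{"commands":{"type":"array","items":{"type":"array","items":{"type":"number"}}},"grip_force":{"type":"number"}},"required":["commands"]}

```bash
mkdir -p pics; ls; cat > h.py <<'E'
import numpy as np, cv2
from scipy.spatial.transform import Rotation as R
from workcell import telemetry, viewer, arm, nets
def cam(name, st=None):
    c=viewer.calibration(name); f=200/np.tan(np.radians(c["vertical_fov"])/2)
    if "mount" in c:
        T=np.eye(4); T[:3,:3]=R.from_euler('xyz',st["ee_rot"],degrees=True).as_matrix(); T[:3,3]=st["tcp_pos"]; T=T@np.array(c["mount"])
    else:
        T=np.eye(4); o=np.array(c["orientation"]); T[:3,:3]=o if o.shape==(3,3) else R.from_euler('xyz',o,degrees=True).as_matrix(); T[:3,3]=c["origin"]
    return c,f,T
def cloud(name,d,st=None):
    c,f,T=cam(name,st); v,u=np.mgrid[:400,:640]
    P=np.stack([(u-c["cx"])/f*d,-(v-c["cy"])/f*d,-d],-1)
    return P@T[:3,:3].T+T[:3,3]
E
python3 - <<'E'
from h import *
st=telemetry.read_state(); print(st)
for n in("side","top","wrist"):
    print(n,viewer.calibration(n))
    im,d=viewer.read_camera(n); np.savez(f"{n}.npz",im=im,d=d); cv2.imwrite(f"pics/{n}0.png",im)
    if n!="wrist":
        X=cloud(n,d,st)
        for t in("core_tall","core_short_a","gauge","camera_stand","camera_head","film_can","cassette"):
            for r in nets.regions_of(n,t):
                m=r["region"]&(d>0); p=X[m]
                if len(p): print(n,t,round(r["confidence"],2),r["extent"],np.median(p,0).round(3),np.percentile(p,2,axis=0).round(3),np.percentile(p,98,axis=0).round(3))
E
```

```text
pics
{'t': 0.0, 'joint_pos': array([60.45973276, 21.99439404,  2.50997894, 91.64942692, -1.02572703,
       66.53071217, -2.85735932]), 'joint_vel': array([-0.08245556, -0.11244336,  0.0882341 ,  0.03047194, -0.12245736,
       -0.08368241,  0.04886204]), 'tau': array([-2.79909182e-04, -4.33451736e+01,  1.02449007e+00, -2.49512762e+01,
        1.06518719e-02,  1.12232898e-02, -9.52531707e-07]), 'tcp_pos': array([ 0.26333959, -0.59320762,  0.22105642]), 'ee_rot': array([-1.79848118e+02,  7.57233423e-03,  2.39443692e+01]), 'ft_force': array([-1.15977358, -0.13967939, -0.50893132]), 'wrist_torque': array([ 0.02674595, -0.0170965 ,  0.02516529]), 'grasp_force': 0.0, 'finger_gap': 0.0856208956100436}
side {'vertical_fov': 53.32342461775861, 'cx': 315.86516545655934, 'cy': 195.2660216874459, 'origin': array([0.24934078, 0.70565504, 0.67279706]), 'orientation': array([  58.19059321,   -0.8792446 , -157.24831836])}
side core_tall 0.92 [307.5, 291.0, 329.7, 320.1] [0.471 0.149 0.028] [ 0.449  0.089 -0.   ] [0.494 0.164 0.036]
side core_tall 0.78 [299.3, 325.6, 328.5, 357.9] [0.443 0.237 0.029
[... 2829 characters left out ...]
2  0.013] [ 0.653 -0.291  0.149]
top film_can 0.63 [271.6, 131.2, 329.0, 189.2] [0.731 0.028 0.024] [ 0.651 -0.054  0.002] [0.815 0.11  0.03 ]
top cassette 0.59 [400.7, 252.6, 474.8, 297.6] [ 0.375 -0.364  0.025] [ 0.324 -0.456  0.002] [ 0.428 -0.272  0.03 ]
wrist {'vertical_fov': 70.6797066473087, 'cx': 317.1870607190011, 'cy': 195.9206404202652, 'mount': array([[-2.29639485e-04,  9.48582212e-01,  3.16530779e-01,
         8.00518711e-02],
       [ 9.99999968e-01,  2.51513793e-04, -2.82501210e-05,
        -5.57695647e-04],
       [-1.06409419e-04,  3.16530762e-01, -9.48582240e-01,
        -1.51886010e-01],
       [ 0.00000000e+00,  0.00000000e+00,  0.00000000e+00,
         1.00000000e+00]])}
```

```bash
python3 - <<'E'
from h import *
a=np.load("side.npz")["im"][140:395,200:440]; b=np.load("top.npz")["im"][120:310,190:480]
cv2.imwrite("pics/a.png",np.hstack([cv2.resize(a,(400,425),interpolation=2),cv2.resize(b,(400,262),interpolation=2).repeat(1,0) if 0 else cv2.copyMakeBorder(cv2.resize(b,(400,262),interpolation=2),0,163,0,0,0)]))
E
```

```text
(no output)
```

View pics/a.png

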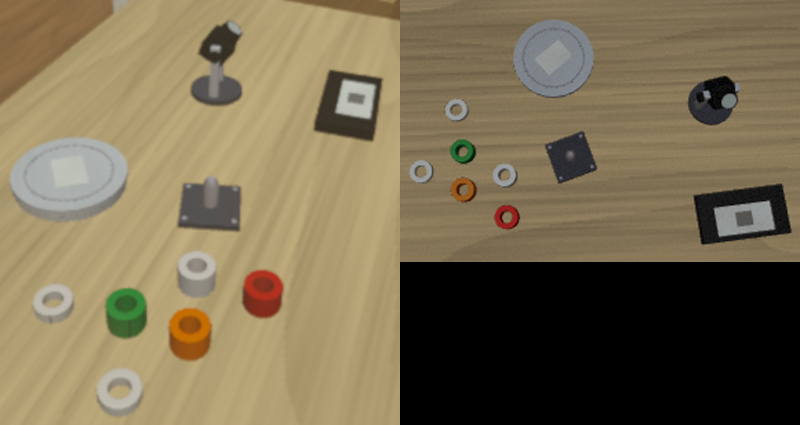

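```bash
python3 - <<'E'
from h import *
st=telemetry.read_state()
d=np.load("wrist.npz")["d"];X=cloud("wrist",d,st)
for t in("camera_stand","camera_head","cassette"):
  for r in nets.regions_of("wrist",t):
    p=X[r["region"]&(d>0)]
    print(t,r["confidence"],r["extent"],np.percentile(p,[2,50,98],axis=0).round(3))
a=np.load("wrist.npz")["im"]; b=np.load("top.npz")["im"][165:225,390:450]
cv2.imwrite("pics/b.png",np.hstack([a[:400,:],np.zeros((400,10,3),np.uint8)])); cv2.imwrite("pics/c.png",np.hstack([cv2.resize(a,(400,250)),cv2.resize(b,(250,250))]))
E
```

```text
cassette 0.65 [69.6, 1.8, 257.6, 71.5] [[ 0.319 -0.462  0.011]
 [ 0.347 -0.403  0.025]
 [ 0.394 -0.291  0.027]]
```

View pics/c.png

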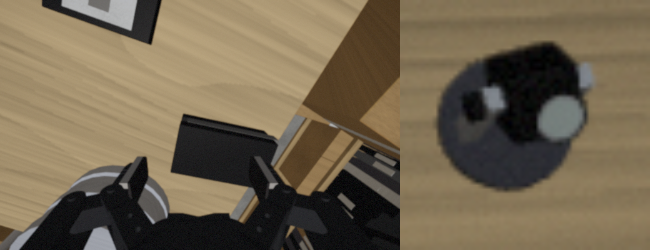

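Call:
apply_moves --pt "0 0 50 0 0 0 70" --pt "20 20 50 0 0 0 70" --pt "40 30 20 0 0 4 70" --pt "40 30 10 0 0 4 70" --pt "40 30 0 0 0 4 70" --pt "40 30 0 0 0 4 70" --pt "40 30 0 0 0 4 70" --pt "40 30 0 0 0 0 70" --pt "40 30 0 0 0 0 70" --pt "40 30 0 0 0 0 70" --pt "20 20 0 0 0 0 70" --pt "0 0 0 0 0 0 70" --pt "0 0 0 0 0 0 70" --pt "0 0 0 0 0 0 70"

```text
t: 2.4
tcp_pos: [0.6163, -0.3216, 0.3443]
ee_rot: [180.0, 0.1, 43.8]
ft_force: [-0.4, -1.2, -0.3]
finger_gap: 0.07
grasp_force: 0.0
```

```bash
python3 - <<'E'
from h import *
st=telemetry.read_state(); print(st["joint_pos"].round(1),st["tcp_pos"],st["ee_rot"])
im,d=viewer.read_camera("wrist");X=cloud("wrist",d,st); np.savez("w1.npz",im=im,d=d,X=X); cv2.imwrite("pics/w1.png",im)
for t in("camera_stand","camera_head"):
  for r in nets.regions_of("wrist",t):
    p=X[r["region"]&(d>0)]
    print(t,r["confidence"],r["extent"],np.percentile(p,[2,50,98],axis=0).round(3))
E
```

```text
[ 31.9  23.6 -11.   75.    4.5  81.8 -25.1] [ 0.61625343 -0.32157966  0.34433859] [1.79976244e+02 1.00046965e-01 4.37750996e+01]
camera_stand 0.94 [290.4, 115.3, 346.3, 189.9] [[ 0.583 -0.354  0.011]
 [ 0.626 -0.313  0.116]
 [ 0.665 -0.274  0.149]]
camera_head 0.67 [294.1, 129.8, 344.4, 191.9] [[ 0.583 -0.342  0.095]
 [ 0.622 -0.318  0.131]
 [ 0.653 -0.292  0.15 ]]
```

View pics/w1.png

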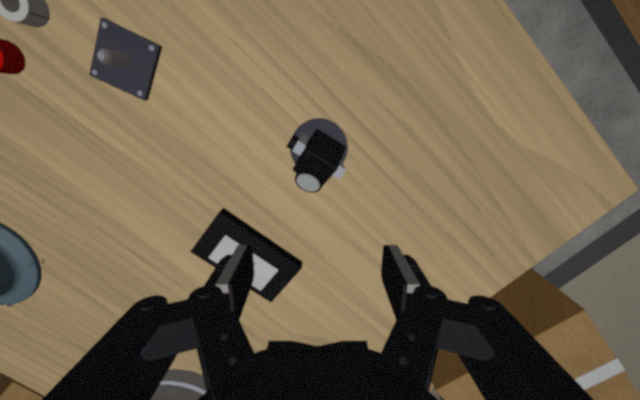

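```bash
python3 - <<'E'
from h import *
from scipy.optimize import least_squares
def fit(X,im,box):
    l,t,r,b=box; Xs=X[t:b,l:r].reshape(-1,3); g=im[t:b,l:r].reshape(-1,3).astype(float)
    lum=g.mean(1); print("z hist",np.histogram(Xs[:,2],bins=np.arange(-.01,.17,.01))[0])
    dk=(Xs[:,2]<0.025)&(lum<85)&(np.abs(g[:,2]-g[:,0])<25)
    p=Xs[dk]; print("disc",dk.sum(),np.median(p[:,2]))
    c0=np.array([(np.percentile(p[:,0],1)+np.percentile(p[:,0],99))/2,(np.percentile(p[:,1],1)+np.percentile(p[:,1],99))/2])
    for _ in range(5):
        a=np.arctan2(p[:,1]-c0[1],p[:,0]-c0[0]); rr=np.hypot(*(p[:,:2]-c0).T); k=(a//0.2).astype(int)
        o=np.array([p[k==j][np.argsort(rr[k==j])[-2]] for j in set(k) if (k==j).sum()>3 and rr[k==j].max()>.042])
        s=least_squares(lambda q:np.hypot(*(o[:,:2]-q[:2]).T)-q[2],[*c0,.05],loss='soft_l1',f_scale=.001); c0=s.x[:2]
    print("disc c",s.x,len(o))
    gl=(Xs[:,2]>0.125)&(lum>100); q=Xs[gl]; print("glass",gl.sum(),np.median(q,0),q.mean(0),(q[:,2].min(),q[:,2].max()))
    hd=Xs[(Xs[:,2]>.12)]
    m=q.mean(0); u,sv,vt=np.linalg.svd(q-m); print("normal",vt[2],sv)
    v=m[:2]-s.x[:2]; print("yaw dir",np.degrees(np.arctan2(v[1],v[0])),"len",np.hypot(*v),"expect .0287 z .141")
w=np.load("w1.npz"); fit(w["X"],w["im"],(284,110,352,198))
t=np.load("top.npz"); fit(cloud("top",t["d"]),t["im"],(395,170,445,218))
t=np.load("side.npz"); fit(cloud("side",t["d"]),t["im"],(310,148,346,205))
E
```

```text
z hist [1008 1689  807    7    5    8    7    8   11   12  106  327  497  376
  589  454   48]
disc 735 0.01227441062342044
disc c [ 0.62109651 -0.31875448  0.04786019] 20
glass 303 [ 0.59289687 -0.32531552  0.14171416] [ 0.59495547 -0.32392671  0.15179053] (np.float64(0.12702651772311746), np.float64(0.49608250241079066))
normal [-0.88028162 -0.38636335  0.27536818] [1.09592372 0.13718908 0.09677633]
yaw dir -168.8080959580841 len 0.02664780543042239 expect .0287 z .141
z hist [692 833 293   5   6   7   5   4   4   8  30  75 109  81 127 101   8]
disc 415 0.011617311412321696
disc c [ 0.62147296 -0.31913798  0.04860603] 21
glass 88 [ 0.59361247 -0.32536798  0.14183601] [ 0.57026794 -0.2982822   0.24833055] (np.float64(0.1311431256454907), np.float64(1.3167138323243464))
normal [-0.74883944 -0.6627477   0.00223213] [3.35198509 0.06763231 0.05699022]
yaw dir 157.8389484547366 len 0.05528939478488187 expect .0287 z .141
z hist [846 396 245  23  26  16  15  13  23  30  57  81  81  68  79  44   1]
disc 259 0.010551024873712844
disc c [ 0.61871719 -0.31173946  0.04408304] 26
glass 48 [ 0.59229912 -0.32300462  0.14103189] [ 0.55942982 -0.21742353  0.19542014] (np.float64(0.12810940179765318), np.float64(0.6727970595437966))
normal [ 0.22638711  0.50634233 -0.83208553] [2.56271074 0.07211126 0.03110653]
yaw dir 122.1536319931587 len 0.11140236365575035 expect .0287 z .141
```

```bash
python3 - <<'E'
from h import *
for n,(l,t,r,b) in dict(w1=(284,110,352,198),top=(395,170,445,218)).items():
    w=np.load(n+".npz"); X=w["X"] if n=="w1" else cloud("top",w["d"]); ok=(w["d"]>0)[t:b,l:r]
    Xs=X[t:b,l:r][ok]; lum=w["im"][t:b,l:r][ok].mean(1)
    k=(Xs[:,2]>.12)&(Xs[:,2]<.17)
    q=Xs[k&(lum>100)]; q=q[np.hypot(*(q[:,:2]-np.median(q[:,:2],0)).T)<.02]
    m=q.mean(0); nn=np.linalg.svd(q-m)[2][2]; nn*=np.sign(nn[2])
    print(n,len(q),m,nn,"tilt",np.degrees(np.arccos(nn[2])),"yaw",np.degrees(np.arctan2(nn[1],nn[0])))
    v=m[:2]-[.6212,-.319]; print(np.degrees(np.arctan2(v[1],v[0])),np.hypot(*v))
    # gauge and core, wrist
    if n=="top":
        for nm,c,zl,zh,rad in(("pin",(.505,-.004),.035,.065,.03),("core",(.474,.137),.025,.05,.04)):
            p=X[(np.hypot(X[...,0]-c[0],X[...,1]-c[1])<rad)&(X[...,2]>zl)&(X[...,2]<zh)]
            print(nm,len(p),p.mean(0),(p.min(0)+p.max(0))/2)
E
```

```text
w1 292 [ 0.59231824 -0.32560397  0.14134592] [-0.57080839 -0.12363113  0.81172232] tilt 35.735450345437435 yaw -167.7790979411667
-167.12042448517343 0.029627160820894557
top 80 [ 0.59447259 -0.3259645   0.14149222] [-0.52572723 -0.14838257  0.83761178] tilt 33.11121807803279 yaw -164.23867767781135
-165.39491788720858 0.02761989555330671
pin 51 [ 0.50936631 -0.00486655  0.05418018] [ 0.51043812 -0.005456    0.04959709]
core 172 [0.47387984 0.13700811 0.03460594] [0.47483997 0.13678159 0.03469082]
```

Call:
apply_moves --pt "-10 40 -10 0 0 0 70" --pt "-10 40 -10 0 0 0 70" --pt "-10 40 -10 0 0 0 70" --pt "-20 40 -10 0 0 0 70" --pt "-20 40 -10 0 0 0 70" --pt "-20 40 -10 0 0 0 70" --pt "-20 40 -10 0 0 0 70" --pt "0 40 -10 0 0 0 70" --pt "0 0 -10 0 0 0 70" --pt "0 0 0 0 0 0 70" --pt "0 0 0 0 0 0 70" --pt "0 0 0 0 0 0 70"

```text
t: 3.75
tcp_pos: [0.5082, -0.0017, 0.255]
ee_rot: [179.9, -0.0, 43.7]
ft_force: [0.2, 0.2, -0.2]
finger_gap: 0.0701
grasp_force: 0.0
```

```bash
cat >> h.py <<'E'
def look(tag):
    st=telemetry.read_state(); im,d=viewer.read_camera("wrist"); X=cloud("wrist",d,st); np.savez(tag+".npz",im=im,d=d,X=X); cv2.imwrite(f"pics/{tag}.png",im)
    print(st["t"],st["joint_pos"].round(1),st["tcp_pos"],st["ee_rot"],st["finger_gap"],st["grasp_force"]); return st,im,d,X
def ring(X,im,d,c,zt,R0=.032,pr=True):
    # white top face ring points near height zt -> centre
    k=(d>0)&(np.hypot(X[...,0]-c[0],X[...,1]-c[1])<R0+.008)&(abs(X[...,2]-zt)<.004)
    p=X[k][:,:2]; (x,y),r=cv2.minEnclosingCircle((p*1000).astype(np.float32)); print("ring",k.sum(),"mec",x,y,r,"mean",p.mean(0),"z",np.median(X[k][:,2])); return p
def seg(X,d,c,zl,zh,R0):
    k=(d>0)&(np.hypot(X[...,0]-c[0],X[...,1]-c[1])<R0)&(X[...,2]>zl)&(X[...,2]<zh); return X[k]
E
python3 - <<'E'
from h import *
st,im,d,X=look("w2")
ring(X,im,d,(.474,.137),.035)
for zl,zh in((.03,.05),(.05,.058),(.057,.066)):
    p=seg(X,d,(.508,-.005),zl,zh,.03); print(zl,len(p),p.mean(0) if len(p) else 0)
# plate centre
p=seg(X,d,(.508,-.005),.008,.016,.075); q=cv2.minAreaRect((p[:,:2]*1000).astype(np.float32)); print("plate",len(p),q,np.median(p[:,2]))
E
```

```text
3.75 [ 16.6   6.1 -22.4 107.7   2.6  66.6 -52.9] [ 0.50818888 -0.00174886  0.25497194] [ 1.79939987e+02 -2.64133985e-02  4.37056461e+01] 0.07005606407617733 0.0
ring 948 mec 472.8179931640625 137.1912078857422 25.01914405822754 mean [0.47351209 0.13741853] z 0.03516076886407535
0.03 51 [0.51485554 0.00197062 0.041398  ]
0.05 151 [ 0.51037466 -0.00323143  0.05399512]
0.057 94 [ 0.50957668 -0.00439229  0.05956875]
plate 3632 ((509.07830810546875, -4.572628021240234), (90.31534576416016, 90.11572265625), 18.300016403198242) 0.012306427857692953
```

View pics/w2.png

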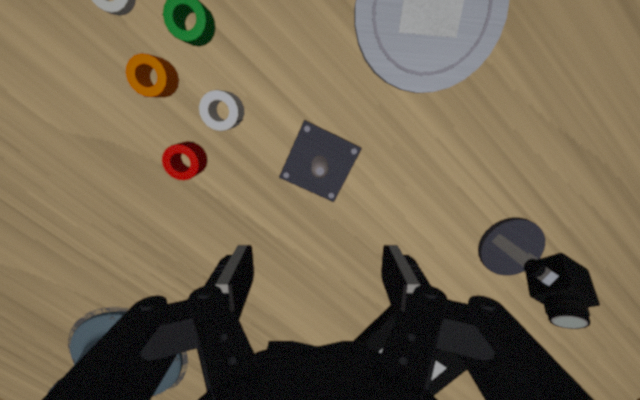

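Call:
apply_moves --pt "-10 40 -10 0 0 0 75" --pt "-10 40 -20 0 0 0 75" --pt "-10 40 -40 0 0 0 75" --pt "-5.4 19 -40 0 0 0 75" --pt "0 0 -20 0 0 0 75" --pt "0 0 0 0 0 0 75" --pt "0 0 0 0 0 0 75"

```text
t: 4.5
tcp_pos: [0.4744, 0.1335, 0.1301]
ee_rot: [180.0, -0.0, 43.8]
ft_force: [0.1, 0.7, -0.1]
finger_gap: 0.075
grasp_force: 0.0
```

```bash
python3 - <<'E'
from h import *
st,im,d,X=look("w3")
ring(X,im,d,(.473,.137),.035)
E
```

```text
4.5 [  5.5  13.7 -28.6 116.4   8.3  51.8 -73.7] [0.47442504 0.13346904 0.1300582 ] [ 1.79982789e+02 -1.89714172e-02  4.38161504e+01] 0.07502201707504291 0.0
ring 1621 mec 472.5512390136719 137.6322784423828 25.15416145324707 mean [0.47337848 0.13874833] z 0.03527255644937413
```

Call:
apply_moves --pt "0 0 0 0 0 0 75" --pt "0 0 0 0 0 0 75"

```text
t: 4.75
tcp_pos: [0.475, 0.134, 0.1311]
ee_rot: [179.9, -0.2, 43.8]
ft_force: [-0.5, 0.3, 0.2]
finger_gap: 0.0751
grasp_force: 0.0
```

Steady offset (rows that were clipped); correct and descend.

Call:
apply_moves --pt "-2 3.4 -30 0 0 0 75" --pt "0 0 -30 0 0 0 75" --pt "0 0 -20 0 0 0 75" --pt "0 0 -15 0 0 0 75" --pt "0 0 -9 0 0 0 75" --pt "0 0 0 0 0 0 75" --pt "0 0 0 0 0 0 75"

```text
t: 5.45
tcp_pos: [0.4723, 0.1381, 0.0263]
ee_rot: [180.0, -0.1, 43.9]
ft_force: [1.1, 0.3, 0.8]
finger_gap: 0.0749
grasp_force: 0.0
```

Call:
apply_moves --pt "0 0 0 0 0 0 40" --pt "0 0 0 0 0 0 40" --pt "0 0 0 0 0 0 40" --pt "0 0 0 0 0 0 40" --pt "0 0 0 0 0 0 40" --pt "0 0 0 0 0 0 40" --pt "0 0 20 0 0 0 40" --pt "0 0 30 0 0 0 40" --pt "0 0 30 0 0 0 40" --pt "0 0 0 0 0 0 40" --pt "0 0 0 0 0 0 40" --grip_force 40

```text
t: 6.55
tcp_pos: [0.472, 0.1379, 0.1062]
ee_rot: [179.9, -0.1, 43.9]
ft_force: [-0.2, 1.0, -0.5]
finger_gap: 0.0399
grasp_force: 0.0
```

```bash
python3 - <<'E'
from h import *
st,im,d,X=look("w4")
z=st["tcp_pos"][2]+.009
k=(d>0)&(np.linalg.norm(X-[*st["tcp_pos"][:2],z],axis=-1)<.05)&(im.mean(2)>110); p=X[k]; print(k.sum(),np.percentile(p,[2,50,98],axis=0))
ring(X,im,d,st["tcp_pos"][:2],np.percentile(p[:,2],80),.026)
E
```

```text
6.55 [  4.8  15.7 -28.7 117.6  10.   48.9 -75.6] [0.47203304 0.13788596 0.10621417] [ 1.79930163e+02 -8.32953868e-02  4.39376844e+01] 0.03987435953069634 0.0
73 [[0.46023873 0.1226358  0.12412248]
 [0.49147794 0.12856979 0.15439167]
 [0.49783559 0.1627526  0.15595761]]
ring 903 mec 479.81695556640625 145.35531616210938 32.11676788330078 mean [0.47429774 0.1406128 ] z 0.15442695700879866
```

View pics/w4.png

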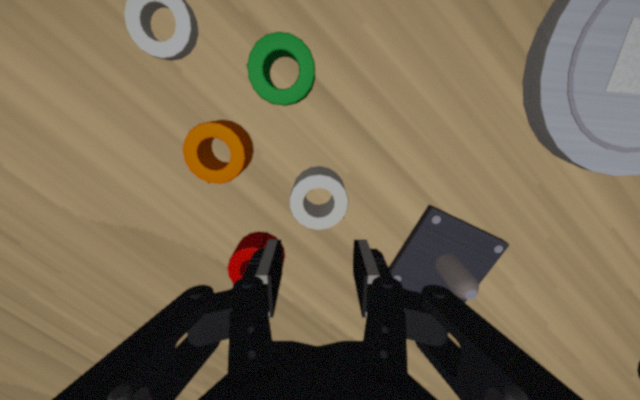

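```bash
python3 - <<'E'
from h import *
w=np.load("w4.npz"); X,im,d=w["X"],w["im"],w["d"]
k=(np.mgrid[:400,:640][0]>160)&(np.mgrid[:400,:640][0]<235)&(np.mgrid[:400,:640][1]>285)&(np.mgrid[:400,:640][1]<352)&(d>0)
p=X[k]; wh=im[k].min(1)>110
print(np.percentile(p[wh],[2,50,98],axis=0)); 
c=p[wh].mean(0); ring(X,im,d,c[:2],.035)
for r in((250,262),(250,277),(270,270),(275,380),(290,372),(245,362)): print(r,X[r[0],r[1]],d[r])
E
```

```text
[[ 4.38288496e-01  1.06531567e-01 -3.86781708e-05]
 [ 4.72263402e-01  1.37759137e-01  3.52230912e-02]
 [ 4.94735926e-01  1.60612284e-01  3.65974384e-02]]
ring 1917 mec 472.645751953125 137.9446563720703 24.905122756958008 mean [0.47342355 0.13879385] z 0.0352375145796566
(250, 262) [0.4559277  0.16396415 0.12661645] 0.1480569
(250, 277) [0.4648651 0.1601439 0.1333962] 0.14043887
(270, 270) [0.46400165 0.160456   0.15041663] 0.12441268
(275, 380) [0.49538954 0.12242301 0.14867527] 0.127309
(290, 372) [0.49374749 0.13051958 0.16530843] 0.1101185
(245, 362) [0.49468024 0.1289202  0.12791663] 0.14574467
```

```bash
python3 - <<'E'
from h import *
for n in("w3","w4","w2"):
    w=np.load(n+".npz"); d,X=w["d"],w["X"]
    for c in (258,264,270,276,358,362,366,372,240,246,392):
        col=[(r,round(float(d[r,c]),3),round(float(X[r,c,2]),3)) for r in range(232,300) if 0<d[r,c]<.2][:2]
        print(n,c,col)
E
```

```text
w3 258 []
w3 264 []
w3 270 []
w3 276 []
w3 358 []
w3 362 []
w3 366 []
w3 372 []
w3 240 [(246, 0.144, 0.153), (247, 0.143, 0.155)]
w3 246 [(246, 0.148, 0.15), (247, 0.149, 0.149)]
w3 392 [(246, 0.144, 0.153), (247, 0.144, 0.154)]
w4 258 [(249, 0.15, 0.125), (250, 0.149, 0.126)]
w4 264 [(248, 0.151, 0.124), (249, 0.15, 0.125)]
w4 270 [(239, 0.152, 0.122), (240, 0.15, 0.123)]
w4 276 [(239, 0.155, 0.119), (240, 0.151, 0.122)]
w4 358 [(239, 0.153, 0.121), (240, 0.15, 0.123)]
w4 362 [(239, 0.152, 0.122), (240, 0.151, 0.123)]
w4 366 [(239, 0.151, 0.122), (240, 0.15, 0.123)]
w4 372 [(248, 0.149, 0.125), (249, 0.149, 0.126)]
w4 240 [(278, 0.117, 0.158), (279, 0.117, 0.158)]
w4 246 [(269, 0.132, 0.143), (270, 0.131, 0.145)]
w4 392 [(276, 0.126, 0.15), (277, 0.117, 0.158)]
w2 258 []
w2 264 []
w2 270 []
w2 276 []
w2 358 []
w2 362 []
w2 366 []
w2 372 []
w2 240 [(244, 0.148, 0.275), (245, 0.145, 0.277)]
w2 246 [(244, 0.148, 0.275), (245, 0.146, 0.276)]
w2 392 [(244, 0.148, 0.275), (245, 0.145, 0.277)]
```

```bash
python3 - <<'E'
from h import *
st=telemetry.read_state(); im,d=viewer.read_camera("side"); X=cloud("side",d)
p=seg(X,d,st["tcp_pos"][:2],.05,.25,.05); print(st["tcp_pos"],len(p),np.percentile(p[:,2],[0,1,2,5,10]),np.histogram(p[:,2],np.arange(.05,.25,.01))[0])
cv2.imwrite("pics/s1.png",cv2.resize(im[190:340,230:430],(800,600)))
E
```

```text
[0.47101179 0.13751656 0.1051913 ] 965 [0.11424221 0.11725807 0.11902485 0.12370035 0.13091932] [  0   0   0   0   0   0  30  61  73  53  34  60  43  84  58  58 110 103
  54]
```

View pics/s1.png

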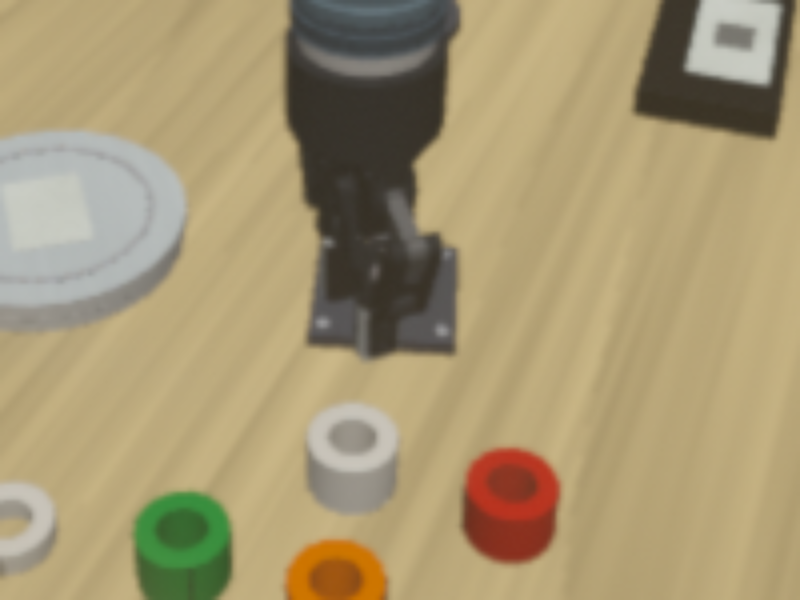

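Call:
apply_moves --pt "0 0 0 0 0 0 75" --pt "0 0 0 0 0 0 75" --pt "0 0 0 0 0 0 75" --pt "0 0 0 0 0 0 75" --pt "0 0 0 0 0 0 75" --pt "0 0 -30 0 0 0 75" --pt "0 0 -30 0 0 0 75" --pt "0 0 -25 0 0 0 75" --pt "0 0 -15 0 0 0 75" --pt "0 0 -7 0 0 0 75" --pt "0 0 0 0 0 0 75" --pt "0 0 0 0 0 0 75"

```text
t: 7.85
tcp_pos: [0.4724, 0.1383, -0.0006]
ee_rot: [180.0, -0.1, 43.9]
ft_force: [0.1, -0.9, -0.3]
finger_gap: 0.0749
grasp_force: 0.0
```

Call:
apply_moves --pt "0 0 -5 0 0 0 75" --pt "0 0 0 0 0 0 42" --pt "0 0 0 0 0 0 42" --pt "0 0 0 0 0 0 42" --pt "0 0 0 0 0 0 42" --pt "0 0 0 0 0 0 42" --pt "0 0 0 0 0 0 42" --pt "0 0 0 0 0 0 42" --grip_force 40

```text
t: 8.65
tcp_pos: [0.4721, 0.138, -0.0058]
ee_rot: [180.0, -0.1, 43.9]
ft_force: [-0.7, -0.9, 6.0]
finger_gap: 0.0485
grasp_force: 41.7
```

Call:
apply_moves --pt "0 0 10 0 0 0 42" --pt "0 0 30 0 0 0 42" --pt "0 0 40 0 0 0 42" --pt "0 0 30 0 0 0 42" --pt "0 0 0 0 0 0 42" --pt "0 0 0 0 0 0 42" --pt "0 0 0 0 0 0 42"

```text
t: 9.35
tcp_pos: [0.47, 0.1371, 0.1023]
ee_rot: [-179.9, 0.2, 43.9]
ft_force: [-0.2, -1.1, -0.5]
finger_gap: 0.0486
grasp_force: 41.4
```

```bash
python3 - <<'E'
from h import *
st,im,d,X=look("w5")
print(st["ft_force"])
Rt=R.from_euler('xyz',st["ee_rot"],degrees=True).as_matrix(); L=(X-st["tcp_pos"])@Rt
w=(d>0)&(im.min(2)>90)&(np.linalg.norm(L-[0,0,-.03],axis=-1)<.06); p=L[w]
print("tool frame white",w.sum(),np.percentile(p,[1,25,50,75,99],axis=0).round(4))
cv2.imwrite("pics/w5c.png",cv2.resize(im[180:400,180:460],(800,600)))
s,ds=viewer.read_camera("side"); Y=cloud("side",ds); k=(ds>0)&(s.min(2)>90)&(np.linalg.norm(Y-st["tcp_pos"]-[0,0,.02],axis=-1)<.06); q=Y[k]; print("side",k.sum(),np.percentile(q,[1,50,99],axis=0).round(4))
E
```

```text
9.35 [  5.2  16.1 -29.2 117.8  10.3  48.7 -75.9] [0.4699556  0.13713358 0.10228539] [-1.79923561e+02  1.52712179e-01  4.39325954e+01] 0.048641242409701045 41.42280902713537
[-0.24834396 -1.06242196 -0.51595025]
tool frame white 5613 [[-0.022  -0.0268 -0.0496]
 [-0.0102 -0.0139 -0.0415]
 [ 0.0041 -0.0006 -0.0411]
 [ 0.0148  0.0121 -0.0407]
 [ 0.0242  0.0252 -0.0254]]
side 369 [[0.4528 0.1213 0.1078]
 [0.4766 0.1605 0.134 ]
 [0.502  0.1676 0.1599]]
```

View pics/w5c.png

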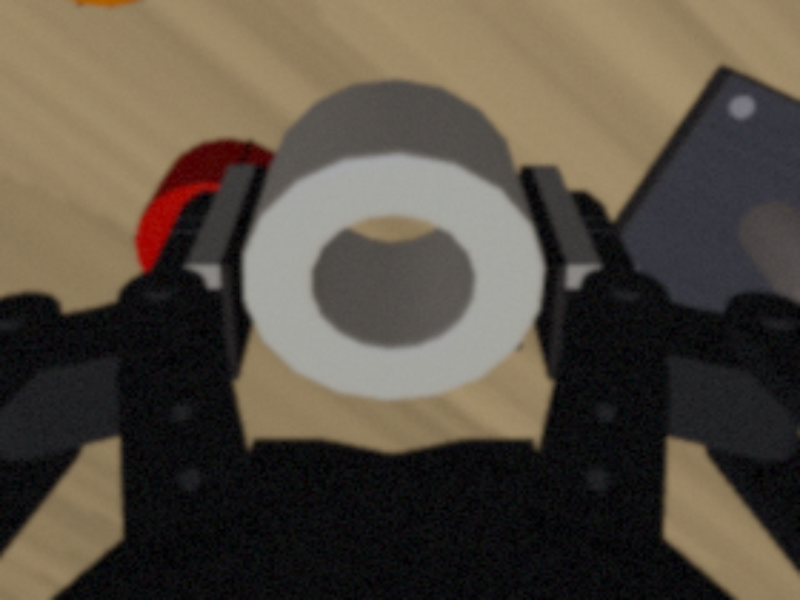

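```bash
cat >> h.py <<'E'
def held(st,im,d,X):
    Rt=R.from_euler('xyz',st["ee_rot"],degrees=True).as_matrix(); L=(X-st["tcp_pos"])@Rt
    w=(d>0)&(im.min(2)>90)&(np.linalg.norm(L-[0,0,-.041],axis=-1)<.04); p=L[w]; z=np.median(p[:,2]); k=abs(p[:,2]-z)<.0025
    (x,y),r=cv2.minEnclosingCircle((p[k][:,:2]*1000).astype(np.float32)); 
    A=np.c_[p[k][:,:2],np.ones(k.sum())]; g=np.linalg.lstsq(A,p[k][:,2],rcond=None)[0]
    print("held: centre mm",x,y,r,"ztop",z,"tilt",g[:2]); c=st["tcp_pos"]+Rt@[x/1e3,y/1e3,z+.0175]; print("mid",c,"axis",Rt@[0,0,-1]); return c
E
python3 - <<'E'
from h import *
w=np.load("w5.npz"); st=dict(tcp_pos=np.array([.46996,.13713,.10229]),ee_rot=np.array([-179.92,.15,43.93]))
held(st,w["im"],w["d"],w["X"])
E
```

```text
held: centre mm 0.17063158750534058 -0.6575899720191956 25.38949966430664 ztop -0.04109293360037991 tilt [ 1.84269620e-03 -1.45272935e-05]
mid [0.469694  0.1377411 0.1258833] axis [2.85414158e-03 8.10733615e-04 9.99995598e-01]
```

Call:
apply_moves --pt "10 -35 0 0 0 0 42" --pt "10 -35 0 0 0 0 42" --pt "10 -35 0 0 0 0 42" --pt "7.5 -30 0 0 0 0 42" --pt "2 -7 0 0 0 0 42" --pt "0 0 0 0 0 0 42" --pt "0 0 0 0 0 0 42" --pt "0 0 0 0 0 0 42" --pt "0 0 0 0 0 0 42"

```text
t: 10.35
tcp_pos: [0.5105, -0.0022, 0.1035]
ee_rot: [-180.0, -0.0, 44.1]
ft_force: [-1.2, 0.3, -0.2]
finger_gap: 0.0486
grasp_force: 41.5
```

```bash
python3 - <<'E'
from h import *
P=[]
for i in range(4): P.append(telemetry.read_state()["tcp_pos"]); st,im,d,X=look("w6"); held(st,im,d,X)
print(np.mean(P,0),np.std(P,0))
p=seg(X,d,(.509,-.0045),.008,.016,.08); print("plate",len(p),cv2.minAreaRect((p[:,:2]*1000).astype(np.float32)))
p=seg(X,d,(.509,-.0045),.045,.066,.03);print("pin",len(p),p.mean(0) if len(p) else 0)
s,ds=viewer.read_camera("side"); Y=cloud("side",ds);p=seg(Y,ds,(.509,-.0045),.025,.065,.03);print("side pin",len(p),p.mean(0) if len(p) else 0)
E
```

```text
10.35 [ 17.4  17.4 -24.5 115.3   9.4  49.2 -58.1] [ 0.51054534 -0.00221731  0.10346939] [-1.79959664e+02 -1.25642438e-02  4.41249308e+01] 0.048632172671491024 41.45909272134304
held: centre mm 0.44927167892456055 -0.919520914554596 25.059558868408203 ztop -0.04110825816727342 tilt [0.00159824 0.00052744]
mid [ 0.5102355  -0.00126     0.12707839] axis [ 3.32732454e-04 -6.58020583e-04  9.99999728e-01]
10.4 [ 17.4  17.4 -24.5 115.3   9.4  49.2 -58.1] [ 0.51068873 -0.00258408  0.10354735] [-1.79977483e+02 -1.45071365e-02  4.40961370e+01] 0.04827905814632081 41.45950047299266
held: centre mm 0.31739577651023865 -0.7931214570999146 25.21202850341797 ztop -0.04112060563859326 tilt [0.00185125 0.00035507]
mid [ 0.51036694 -0.00180444  0.12716834] axis [ 9.16349336e-05 -4.58432765e-04  9.99999891e-01]
10.45 [ 17.4  17.4 -24.4 115.3   9.4  49.2 -58.1] [ 0.51076151 -0.00292025  0.10360104] [-1.79988939e+02 -1.34442862e-02  4.40657394e+01] 0.04850101510731477 41.45984776318073
held: centre mm 0.5508445501327515 -0.8676838278770447 25.322689056396484 ztop -0.041111899742244606 tilt [0.00224215 0.00071278]
mid [ 0.51055305 -0.00192081  0.12721324] axis [-3.43451546e-05 -3.01903177e-04  9.99999954e-01]
10.5 [ 17.4  17.4 -24.4 115.3   9.4  49.2 -58.1] [ 0.51080324 -0.00325448  0.10360535] [-1.79995082e+02 -9.61920721e-03  4.40353276e+01] 0.04837736543295781 41.46018600091338
held: centre mm 0.3652767539024353 -0.8625271320343018 25.087839126586914 ztop -0.041118654034637325 tilt [0.00183551 0.00070017]
mid [ 0.51046486 -0.0023847   0.12722414] axis [-6.10289694e-05 -1.78409008e-04  9.99999982e-01]
[ 0.51069971 -0.00274403  0.10355578] [9.80923735e-05 3.85558931e-04 5.48655247e-05]
plate 6604 ((509.1783447265625, -4.437553405761719), (89.70698547363281, 90.3422622680664), 18.41183853149414)
pin 254 [0.51472982 0.00106874 0.05198401]
side pin 113 [0.50675398 0.00320724 0.04455688]
```

Call:
apply_moves --pt "-1.3 -1.2 -20 0 0 0 42" --pt "0 0 -12 0 0 0 42" --pt "0 0 0 0 0 0 42" --pt "0 0 0 0 0 0 42" --pt "0 0 0 0 0 0 42" --pt "0 0 0 0 0 0 42" --pt "0 0 0 0 0 0 42"

```text
t: 11.3
tcp_pos: [0.5102, -0.0054, 0.0722]
ee_rot: [179.9, -0.0, 43.9]
ft_force: [-0.4, -0.3, -0.3]
finger_gap: 0.0485
grasp_force: 41.4
```

```bash
python3 - <<'E'
from h import *
for i in range(3): st,im,d,X=look("w7"); held(st,im,d,X)
p=seg(X,d,(.509,-.0045),.008,.016,.08); print("plate",len(p),cv2.minAreaRect((p[:,:2]*1000).astype(np.float32)))
E
```

```text
11.3 [ 16.8  20.1 -23.6 116.4  11.2  45.5 -59.4] [ 0.51018576 -0.00540044  0.07215117] [ 1.79948396e+02 -4.74911325e-02  4.39354376e+01] 0.048451349818532864 41.44661469385028
held: centre mm 0.4836951792240143 -0.6089304089546204 24.99640464782715 ztop -0.04110549741397455 tilt [1.83405265e-03 2.79513907e-05]
mid [ 0.51008273 -0.00462459  0.0957565 ] axis [-1.22181156e-03  7.34705055e-05  9.99999251e-01]
11.35 [ 16.8  20.1 -23.6 116.4  11.2  45.5 -59.4] [ 0.51006146 -0.00539042  0.07206214] [ 1.79956809e+02 -3.90082433e-02  4.39393666e+01] 0.04843365049092478 41.44684648141265
held: centre mm 0.40213069319725037 -0.7471311092376709 25.171733856201172 ztop -0.041107059725315434 tilt [0.00142453 0.0005343 ]
mid [ 0.50980867 -0.00457173  0.0956689 ] axis [-1.01332361e-03  7.03944512e-05  9.99999484e-01]
11.4 [ 16.8  20.2 -23.6 116.4  11.2  45.5 -59.4] [ 0.50996882 -0.00537523  0.0719456 ] [ 1.79967225e+02 -2.99547844e-02  4.39415857e+01] 0.04870152711844235 41.446693539619446
held: centre mm 0.3329412043094635 -0.7749010920524597 25.19367790222168 ztop -0.041113303919221925 tilt [ 1.41304095e-03 -8.46284286e-05]
mid [ 0.50965257 -0.00458507  0.09555863] axis [-7.73396975e-04  4.91021151e-05  9.99999700e-01]
plate 8039 ((509.1164245605469, -4.2367095947265625), (89.80026245117188, 89.91656494140625), 18.358125686645508)
```

Call:
apply_moves --pt "-0.4 0 -10 0 0 0 42" --pt "0 0 -10 0 0 0 42" --pt "0 0 -8 0 0 0 42" --pt "0 0 -8 0 0 0 42" --pt "0 0 0 0 0 0 42"

```text
t: 11.95
tcp_pos: [0.5077, -0.0054, 0.0338]
ee_rot: [-179.9, 0.1, 44.0]
ft_force: [-0.1, -0.5, 0.1]
finger_gap: 0.0484
grasp_force: 41.4
```

Call:
apply_moves --pt "0 0 -7 0 0 0 42" --pt "0 0 -7 0 0 0 42" --pt "0 0 -6 0 0 0 42" --pt "0 0 0 0 0 0 42" --pt "0 0 0 0 0 0 42"

```text
t: 12.45
tcp_pos: [0.5091, -0.0053, 0.0154]
ee_rot: [-180.0, 0.0, 43.9]
ft_force: [0.4, 0.7, 0.0]
finger_gap: 0.0485
grasp_force: 41.4
```

Call:
apply_moves --pt "0 0 -4 0 0 0 42" --pt "0 0 -4 0 0 0 42" --pt "0 0 0 0 0 0 42" --pt "0 0 0 0 0 0 42"

```text
t: 12.85
tcp_pos: [0.5091, -0.0054, 0.0074]
ee_rot: [-180.0, 0.0, 43.9]
ft_force: [0.2, -0.0, -1.5]
finger_gap: 0.0484
grasp_force: 41.4
```

Bottom about 1.5 mm above the plate; release so that it drops home.

Call:
apply_moves --pt "0 0 0 0 0 0 65" --pt "0 0 0 0 0 0 65" --pt "0 0 0 0 0 0 65" --pt "0 0 0 0 0 0 65" --pt "0 0 0 0 0 0 65"

```text
t: 13.35
tcp_pos: [0.5093, -0.0054, 0.0076]
ee_rot: [180.0, -0.0, 43.9]
ft_force: [-0.3, 0.4, -0.1]
finger_gap: 0.0646
grasp_force: 0.0
```

```bash
python3 - <<'E'
from h import *
st,im,d,X=look("w8"); held(st,im,d,X)
E
```

```text
13.35 [ 14.6  26.4 -21.4 117.8  15.2  38.3 -62.7] [ 0.50927904 -0.00537454  0.00764027] [ 1.79993301e+02 -8.32606815e-03  4.39409756e+01] 0.06457880658437536 0.0
held: centre mm 0.24786090850830078 -0.7362060546875 25.289819717407227 ztop -0.03988399129712687 tilt [ 0.00229611 -0.00077878]
mid [ 0.50894249 -0.00467281  0.03002421] axis [-1.85766904e-04 -1.66517138e-05  9.99999983e-01]
```

Call:
apply_moves --pt "0 0 2 0 0 0 65" --pt "0 0 0 0 0 0 42" --pt "0 0 0 0 0 0 42" --pt "0 0 0 0 0 0 42" --pt "0 0 0 0 0 0 42" --pt "0 0 0 0 0 0 42" --pt "0 0 0 0 0 0 42" --pt "0 0 8 0 0 0 42" --pt "0 0 10 0 0 0 42" --pt "0 0 15 0 0 0 42" --pt "0 0 20 0 0 0 42" --pt "0 0 30 0 0 0 42" --pt "0 0 40 0 0 0 42" --pt "0 0 40 0 0 0 42" --pt "0 0 0 0 0 0 42" --pt "0 0 0 0 0 0 42" --grip_force 45

```text
t: 15.0
tcp_pos: [0.5101, -0.0054, 0.1746]
ee_rot: [179.8, -0.1, 43.9]
ft_force: [-0.9, 0.9, -0.7]
finger_gap: 0.0482
grasp_force: 46.5
```

```bash
cat >> h.py <<'E'
G=np.array([.593,-.3255,.1412]); a=np.radians(-167); LOS=np.array([np.sin(np.radians(35))*np.cos(a),np.sin(np.radians(35))*np.sin(a),np.cos(np.radians(35))]); VP=G+.13*LOS
def goal(st,im,d,X):
    c=held(st,im,d,X); Rt=R.from_euler('xyz',st["ee_rot"],degrees=True); loc=Rt.inv().apply(c-st["tcp_pos"]); z=Rt.apply([0,0,1]); t=-LOS
    ax=np.cross(z,t); n=np.linalg.norm(ax); rv=ax/n*np.arctan2(n,z@t); Rn=R.from_rotvec(rv)*Rt
    print("core mid err mm",(VP-c)*1e3,"turn deg",np.degrees(rv),"TCP goal",VP-Rn.apply(loc),"TCP shift mm",(VP-Rn.apply(loc)-st["tcp_pos"])*1e3)
E
python3 - <<'E'
from h import *
goal(*look("w9"))
E
```

```text
15.0 [ 19.4  11.5 -25.7 112.4   6.   57.1 -55.2] [ 0.51011896 -0.00539795  0.17458488] [ 1.79826418e+02 -1.27397716e-01  4.39399365e+01] 0.04817807007112504 46.48713368922472
held: centre mm -0.11776813864707947 -0.8648881316184998 25.372297286987305 ztop -0.037205736199583325 tilt [ 0.00176915 -0.00045886]
mid [ 0.50936104 -0.00484431  0.19428759] axis [-3.70330516e-03  6.38607961e-04  9.99992939e-01]
core mid err mm [  10.98511563 -337.42915447   53.40217305] turn deg [  7.89945294 -33.89314782   0.05089888] TCP goal [ 0.5319482  -0.34029385  0.23186094] TCP shift mm [  21.82923891 -334.89590443   57.27606294]
```

Call:
apply_moves --pt "0 -20 40 0 0 0 42" --pt "2 -35 30 0 0 0 42" --pt "2 -40 20 0 0 0 42" --pt "2 -40 0 0 0 0 42" --pt "3 -40 0 0 0 0 42" --pt "3 -40 0 0 0 0 42" --pt "3 -40 0 0 0 0 42" --pt "3 -40 0 0 0 0 42" --pt "2 -30 0 0 0 0 42" --pt "2 -10 0 0 0 0 42" --pt "0 0 0 0 0 0 42"

```text
t: 16.15
tcp_pos: [0.5297, -0.3415, 0.2602]
ee_rot: [-179.8, 0.1, 43.8]
ft_force: [-0.4, 0.6, -0.6]
finger_gap: 0.0486
grasp_force: 46.7
```

Call:
apply_moves --pt "0 0 0 0.9 -4 0 42" --pt "0 0 0 0.9 -4 0 42" --pt "0 0 0 0.9 -4 0 42" --pt "0 0 0 0.9 -4 0 42" --pt "0 0 0 0.9 -4 0 42" --pt "0 0 0 0.9 -4 0 42" --pt "0 0 0 0.9 -4 0 42" --pt "0 0 0 0.9 -4 0 42" --pt "0 0 0 0.7 -2 0 42" --pt "0 0 0 0 0 0 42" --pt "0 0 0 0 0 0 42" --pt "0 0 0 0 0 0 42"

```text
t: 17.35
tcp_pos: [0.5325, -0.3385, 0.263]
ee_rot: [160.3, -29.4, 49.3]
ft_force: [-0.7, -0.0, 0.2]
finger_gap: 0.0482
grasp_force: 46.8
```

```bash
python3 - <<'E'
from h import *
goal(*look("w10"))
E
```

```text
17.35 [ 59.4   9.7 -17.7 110.2 -36.6  45.7  19.1] [ 0.53249555 -0.33850814  0.26303433] [160.30450946 -29.43229239  49.27965422] 0.048222689018369694 46.75305722281337
held: centre mm 0.9303464293479919 1.7075457572937012 27.177751541137695 ztop -0.03738525353930856 tilt [3.55569765e-03 6.00159164e-05]
mid [ 0.52297715 -0.34175771  0.2802983 ] axis [-0.55724494 -0.1307795   0.81998463]
core mid err mm [ -2.63099542  -0.51574677 -32.60853578] turn deg [-0.07611429 -0.10319888 -0.06818493] TCP goal [ 0.52989949 -0.33905816  0.23043867] TCP shift mm [ -2.59606505  -0.55002065 -32.59565427]
```

Call:
apply_moves --pt "-1 -1 -10 0 0 0 42" --pt "-1 0 -10 0 0 0 42" --pt "0 0 -8 0 0 0 42" --pt "0 0 -4 0 0 0 42" --pt "0 0 0 0 0 0 42" --pt "0 0 0 0 0 0 42" --pt "0 0 0 0 0 0 42" --pt "0 0 0 0 0 0 42" --pt "0 0 0 0 0 0 42" --pt "0 0 0 0 0 0 42"

```text
t: 18.4
tcp_pos: [0.5293, -0.3415, 0.2309]
ee_rot: [160.3, -29.4, 49.1]
ft_force: [-0.2, -0.4, 0.4]
finger_gap: 0.0484
grasp_force: 46.8
```

```bash
python3 - <<'E'
from h import *
goal(*look("w11")); print(telemetry.read_state()["joint_vel"].round(2))
for n in("side","top"):
    im,d=viewer.read_camera(n); X=cloud(n,d); k=(d>0)&(im.min(2)>95)&(np.linalg.norm(X-VP,axis=-1)<.045); print(n,k.sum(),X[k].mean(0) if k.any() else 0)
    cv2.imwrite(f"pics/f_{n}.png",cv2.resize(im[100:225,270:470] if n=="side" else im[140:265,360:560],(400,250)))
cv2.imwrite("pics/f.png",np.vstack([cv2.imread("pics/f_side.png"),cv2.imread("pics/f_top.png")]))
E
```

```text
18.4 [ 59.9  11.8 -18.  112.  -38.2  42.5  22.2] [ 0.52932127 -0.34146362  0.23085719] [160.28884068 -29.42414841  49.10392612] 0.04838814116321776 46.75426276400685
held: centre mm 4.977474689483643 -1.3506048917770386 29.1605167388916 ztop -0.03740048392103479 tilt [0.00461578 0.00086891]
mid [ 0.52024589 -0.33974767  0.24922351] axis [-0.55773208 -0.1287789   0.81997008]
core mid err mm [ 0.10026832 -2.52579001 -1.5337424 ] turn deg [ 0.01767436 -0.07986955 -0.00052192] TCP goal [ 0.52944711 -0.34398383  0.22933559] TCP shift mm [ 0.12584667 -2.5202091  -1.52160208]
[-0.05  0.1  -0.01 -0.01 -0.05 -0.11 -0.03]
side 244 [ 0.51993783 -0.33037744  0.25563873]
top 297 [ 0.51655113 -0.34298052  0.25907786]
```

View pics/f.png

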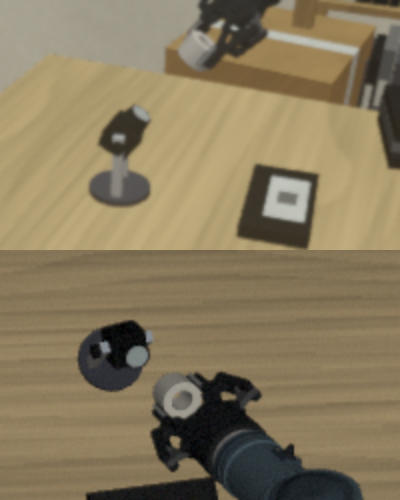

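```bash
python3 -c "
from workcell import arm
print(arm.hand_in())"
```

```text
the job is handed in; nothing more can be done
None
```

The tall core went fully home on the gauge pin (its top measured 47.5 mm above the bench; 47 mm is fully home). It is now held in front of the inspection camera, about 3 mm from the view point and square to the lens, and I handed the job in at about 18.5 s; the hand-in returned no verdict.

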